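# Open the red-lidded rub canister for refilling

## Task

The metal rub canister with the red lid needs refilling. Take its red lid by the grip bar, unscrew it anticlockwise until the thread lets go, lift it off, and set it down, not dropped, right way up and wholly on the round cork trivet. Leave the blue lid alone, screwed on its canister.

Things in the scene. Friction and masses are not known exactly. Their poses are not given: they have to be found in the camera images.
- red_lid_grip (a point): Red plastic screw lid, 0.1 kg: round cap 66 mm across, 22 mm high, with an upright grip bar 52 mm long, 14 thick, 32 high. This point is on the lid's axis in the bar: 22 mm above the cap's flat top, 10 below the bar's top, 44 above the lid's lower rim. x along the bar, z up. Turned anticlockwise from above (+z) by 50 to 70 degrees it is free, and stays free to 115; about 80 in one grasp is good.
- blue_lid_grip (a point): The same point and axes of the blue lid, equal in shape, screwed on the other, equal canister: not to be opened.
- canister_red_mark (a point): White dot, 10 mm, on the side of the steel canister under the red lid, 40 mm from its axis, 70 mm up; x points out from the axis, z up. Canister fixed, 80 mm across, neck rim 118 mm high. With the lid tight the bar's x axis lies within 8 degrees of the dot's x. The lid need not rise as it turns, has 1 to 3 mm of play upward until free and a stop clockwise. Free, 30 mm straight up clears it.
- trivet: Round cork trivet, 160 mm across, 10 mm thick, fixed to the table. Origin at the centre of its underside, so its top is at z = 10 mm; a lid standing on it has its grip point at z = 54 mm.
There are look-alikes about, which are no part of the job. There is more than one size of the part that bears red_lid_grip; the job needs the largest.

How it is judged:
By the outcome, as a careful person would: the job done as asked, in the order asked, and still so for the second after the job is handed in, with the robot touching nothing.
It also fails if it takes over 38 s, if anything falls off the work surface, if the arm or the gripper's body presses on something with over 40 N, if the wrist force passes 120 N, or if a joint passes its speed limit or range.

## Robot

A 6-joint arm with a two-finger parallel gripper is mounted at the origin on a cart in front of the work surface, level with it; the furniture and walls round the work are solid. World frame = base frame: x ahead of the robot, y to its left, z up, the work surface at z = 0. Lengths are in mm, angles in rad, forces in N, time in s.
With the tool pointing down it reaches from about 275 to 750 mm from the base axis. Payload 10.2 kg.
Tool frame: the origin (TCP) lies at the very end of the fingers, on their centre line; the grasp point (between the pads) lies 19 mm behind it; z points along the fingers, y is the line along which they close (so a half turn about z gives the same grasp; the last joint's range is limited). The gripper opens to 85 mm and grips with 20 to 120 N. Pads are 22 mm wide; open, the fingers measure 114 mm over their backs; the gripper's body (76 mm by 85 mm) begins 54 mm behind the grasp point. The pads swing forward as they close: fully open they stand 13 mm farther back than shut.
Start: joints at [-1.406, 0.313, 1.498, -0, 1.331, -0.223], TCP at [198.518, -486.026, 231.294] pointing down, gripper open.
Joint ranges: [-2.94, 2.94], [-0.97, 2.17], [0.19, 2.56], [-1.23, 4.37], [0.02, 3.11], [-2.88, 2.88]. Speed limits (rad/s): [2.39, 2.39, 3.01, 3.14, 3.14, 3.14].

## Interface

Orientations are given as a unit quaternion [w, x, y, z].
In Python, from rig import ctrl gives the robot as it stands.
- The arm moves only by the tool step_arm, never from a script. Its argument "increments" is a list of rows, each a list of 3 entries, a list of its own where there are three numbers: the shift along the tool's x, y, z in cm, then the turn, a rotation vector about the tool's x, y, z in degrees, then the opening in per cent of the stroke, from 0 (shut) to 100 (fully open). A call has 1 to 8 rows; each row is the pose to reach, as a shift and turn from the pose commanded when the call began, along the tool's axes at that moment; what a row does not reach only later rows make up. A row lasts 1/8 s, in which the tool goes at most 62.5 mm and 10.7 degrees, less where a joint would pass 70% of its speed; a pose out of reach is approached as far as the arm can. A call with a gripper value outside its range is refused whole. The fingers move at their own pace and stop on an object; "squeeze" is the grip in N (left out, the last holds). Time passes only in rows, so rows that repeat a pose let the fingers close. It gives the time, the measured TCP pose, the force, the opening and the grip force at its end, in the units of the state.
- ctrl.sense(): the state, without advancing time (a new reading comes with each control period).
- ctrl.capture(name): name is "side" or "top"; returns a dict with "img" (400x640x3 uint8, red, green, blue), "fx", "fy", "cx", "cy" (pixels), "extrinsics" (4x4, takes a point from camera to world coordinates). Camera axes: x right, y down, z forward; pixel columns grow to the right and rows downward; lengths in mm; the calibration is good to about 2 mm. A picture is of the moment at which its call begins. There is no depth.
- ctrl.finish_job(): hands the job in; it is judged then, once.
The state is a dict: "time_s": time; "joints": joint angles; "dq": joint speeds; "tau": joint torques, N m; "eef_pos": TCP position; "ee_rot": TCP orientation; "force": force on the tool from outside, world axes, zero at the start; "wrist_torque": the same for the moment, N m; "grip_width": opening from 0.0 (shut) to 1.0 (fully open); "grip_force": force on a finger pad.
Only numpy, scipy, OpenCV 4.12 (cv2) and the standard library are available. Lean on these libraries where they do the work, as an engineer would, in place of code of your own. Each camera call takes 0.05 s, during which the arm holds its last target. There are 200 camera calls.

## Working session

There is one attempt and no reset: what is moved stays moved. The work goes in short steps, Python scripts to look and compute and a tool call to move; the robot and the scene stay as the last step left them, time stands still between calls to the robot, and variables do not carry over. Pictures are saved under pics/ and viewed, at most 10 in all, crops included, and the job is handed in when it is done.

Besides the shell and the picture viewer there is one more tool, called in YAML: its name, and indented under it one key for each argument. step_arm: Moves the arm, as the interface text tells. Its arguments: {"type":"object","properties":{"increments":{"type":"array"},"squeeze":{"type":"number"}},"required":["increments"]}

```bash
mkdir -p pics; cat > h.py <<'E'
import numpy as np, cv2, pickle
from rig import ctrl
def cap(n,f):
    c=ctrl.capture(n); pickle.dump(c,open(f+'.pkl','wb')); cv2.imwrite('pics/'+f+'.png',c['img'][:,:,::-1]); return c
def pix2z(c,u,v,z):
    E=np.array(c['extrinsics']); d=E[:3,:3]@[(u-c['cx'])/c['fx'],(v-c['cy'])/c['fy'],1]; o=E[:3,3]
    return o+d*(z-o[2])/d[2]
def proj(c,p):
    E=np.array(c['extrinsics']); q=E[:3,:3].T@(np.array(p)-E[:3,3]); return np.array([c['fx']*q[0]/q[2]+c['cx'],c['fy']*q[1]/q[2]+c['cy']])
E
python3 - <<'E'
from h import *
for n in('top','side'):
    c=cap(n,n+'0'); print(n,c['fx'],np.round(c['extrinsics'],3).tolist())
print(ctrl.sense())
E
```

```text
top 437.3466822096292 [[0.024, -0.998, 0.06, 499.398], [-1.0, -0.024, 0.0, 37.414], [0.001, -0.06, -0.998, 1058.051], [0.0, 0.0, 0.0, 1.0]]
side 453.8140908960817 [[-0.894, -0.159, 0.418, 126.578], [-0.447, 0.353, -0.822, 852.484], [-0.017, -0.922, -0.387, 489.31], [0.0, 0.0, 0.0, 1.0]]
{'time_s': 0.1, 'joints': array([-1.40640968e+00,  3.13409967e-01,  1.49837331e+00,  4.43560579e-06,
        1.33099333e+00, -2.23402476e-01]), 'dq': array([ 4.66239438e-05, -5.36024875e-04, -1.87075595e-03,  6.11398833e-04,
       -1.53127954e-04, -3.36155921e-04]), 'tau': array([ 3.32405456e-03, -4.12900829e+01, -2.60144055e+01, -1.37403417e-04,
        2.97334918e-03,  4.21192425e-06]), 'eef_pos': array([ 198.47450936, -485.78723029,  230.77956325]), 'ee_rot': array([-5.91655516e-04,  9.81261197e-01,  1.92681377e-01,  1.96185553e-05]), 'force': array([-0.50487464, -0.23604985, -0.14864246]), 'wrist_torque': array([ 0.02042651,  0.02033193, -0.0468855 ]), 'grip_force': 0.0, 'grip_width': 1.0008665493751319}
```

View pics/top0.png

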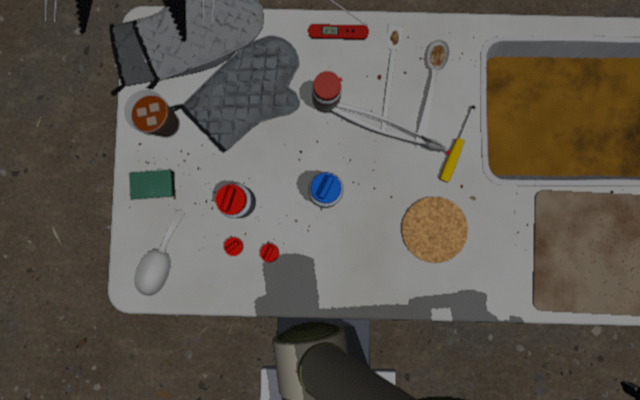

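View pics/side0.png

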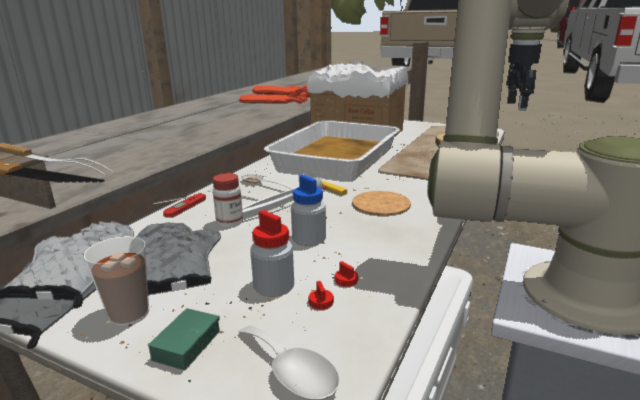

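Candidates: the large red lid on its canister at top (232,200) / side (269,232); small red lids at (233,246) and (270,253); a red-capped shaker at (327,86); the blue lid at (325,188). I choose (232,200), and the trivet is at (435,229). Next is a close crop to check it.

```bash
python3 - <<'E'
from h import *
t=pickle.load(open('top0.pkl','rb'));s=pickle.load(open('side0.pkl','rb'))
a=cv2.resize(t['img'][165:235,200:270],(400,400),interpolation=cv2.INTER_CUBIC)
b=cv2.resize(s['img'][200:300,230:310],(400,500),interpolation=cv2.INTER_CUBIC)
a=cv2.copyMakeBorder(a,0,100,0,0,cv2.BORDER_CONSTANT)
cv2.imwrite('pics/crop.png',np.hstack([a,b])[:,:,::-1])
hsv=cv2.cvtColor(t['img'],cv2.COLOR_RGB2HSV)
m=((hsv[...,1]>60)&(hsv[...,0]<25)&(hsv[...,2]>90)).astype(np.uint8)
m[:,:395]=0;m[:,475:]=0;m[:190]=0;m[270:]=0
cs,_=cv2.findContours(m,0,2);k=max(cs,key=cv2.contourArea);(u,v),r=cv2.minEnclosingCircle(k)
print('trivet',u,v,r,pix2z(t,u,v,10),r*1050/437)
E
```

```text
trivet 434.5339050292969 229.04237365722656 33.3734130859375 [ 489.67986625 -245.57723306   10.        ] 80.18783464584526
```

View pics/crop.png

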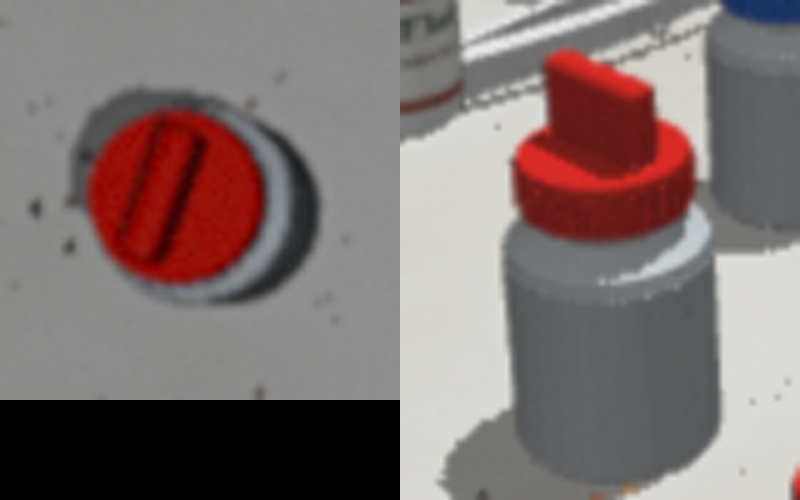

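The crop shows a full-size red lid with a bar, on the steel canister. The bar's top-face centre is at about top (227.9,198.1) and side (270.2,214.6), and the bar runs at about -20° in world.

```bash
python3 - <<'E'
from h import *
t=pickle.load(open('top0.pkl','rb'));s=pickle.load(open('side0.pkl','rb'))
def ray(c,u,v):
    E=np.array(c['extrinsics']);d=E[:3,:3]@[(u-c['cx'])/c['fx'],(v-c['cy'])/c['fy'],1];return E[:3,3],d/np.linalg.norm(d)
def tri(a,b):
    A=np.zeros((3,3));y=np.zeros(3)
    for o,d in(a,b):
        P=np.eye(3)-np.outer(d,d);A+=P;y+=P@o
    x=np.linalg.solve(A,y);return x
print('bar top',tri(ray(t,227.9,198.1),ray(s,270.2,214.6)))
T=lambda x,y:(200+x/5.714-.4,165+y/5.714-.4)
for z in(160,170,180):
  P=[pix2z(t,*T(*p),z) for p in((163,120),(205,138),(160,263),(118,245))]
  d=(P[0]+P[1]-P[2]-P[3])/2;e=P[1]-P[0];print(z,np.mean(P,0),np.degrees(np.arctan2(d[1],d[0])),np.linalg.norm(d),np.linalg.norm(e),proj(s,np.mean(P,0)))
st=ctrl.sense();from scipy.spatial.transform import Rotation as R
w=st['ee_rot'];print(np.round(R.from_quat([w[1],w[2],w[3],w[0]]).as_matrix(),3))
E
```

```text
bar top [543.77180066 221.37929238 151.46400009]
160 [544.38978806 220.32880133 160.        ] -17.782422244978505 47.68583591568631 16.54088980999944 [269.28806382 209.96513335]
170 [543.88879309 218.29199836 170.        ] -17.78242224497851 47.15484326671585 16.356703232834917 [269.80915902 204.52635622]
180 [543.38779813 216.25519538 180.        ] -17.782422244978502 46.62385061774551 16.17251665567032 [270.33332273 199.05555253]
[[ 0.926  0.378 -0.   ]
 [ 0.378 -0.926  0.001]
 [ 0.    -0.001 -1.   ]]
```

step_arm:
  increments:
    - [[58.8,-52.4,0],[0,0,40],100]
    - [[58.8,-52.4,0],[0,0,40],100]
    - [[58.8,-52.4,0],[0,0,40],100]
    - [[58.8,-52.4,0],[0,0,40],100]
    - [[58.8,-52.4,0],[0,0,40],100]
    - [[58.8,-52.4,0],[0,0,40],100]
    - [[58.8,-52.4,0],[0,0,40],100]
    - [[58.8,-52.4,0],[0,0,40],100]
  squeeze: 60

```text
time_s: 1.1
eef_pos: [415.7, -41.8, 231.4]
ee_rot: [0.0, 0.988, -0.155, 0.0]
force: [0.2, -0.7, 0.5]
grip_width: 1.002
grip_force: 0.0
```

step_arm:
  increments:
    - [[4.2,-29.0,0],[0,0,0],100]
    - [[4.2,-29.0,0],[0,0,0],100]
    - [[4.2,-29.0,0],[0,0,0],100]
    - [[4.2,-29.0,0],[0,0,0],100]
    - [[4.2,-29.0,0],[0,0,0],100]
    - [[4.2,-29.0,0],[0,0,0],100]
    - [[4.2,-29.0,3],[0,0,0],100]
    - [[4.2,-29.0,3],[0,0,0],100]

```text
time_s: 2.1
eef_pos: [542.6, 218.6, 199.6]
ee_rot: [0.001, 0.988, -0.155, -0.002]
force: [-0.1, 0.7, 0.5]
grip_width: 1.007
grip_force: 0.0
```

```bash
python3 - <<'E'
from h import *
s=cap('side','s1');t=cap('top','t1');st=ctrl.sense();print(st['eef_pos'],st['ee_rot'],st['joints'])
a=cv2.resize(t['img'][150:250,170:290],(480,400),interpolation=cv2.INTER_CUBIC)
b=cv2.resize(s['img'][140:260,220:320],(320,400)[::1],interpolation=cv2.INTER_CUBIC)
cv2.imwrite('pics/c1.png',np.hstack([a,b])[:,:,::-1])
E
```

```text
[543.88014283 218.98199655 202.19807793] [-5.39243848e-05  9.87930352e-01 -1.54898577e-01  2.15582701e-04] [ 1.83105459e-01  4.69815258e-01  1.34836529e+00 -4.28151793e-05
  1.32296960e+00  2.06496187e+00]
```

View pics/c1.png

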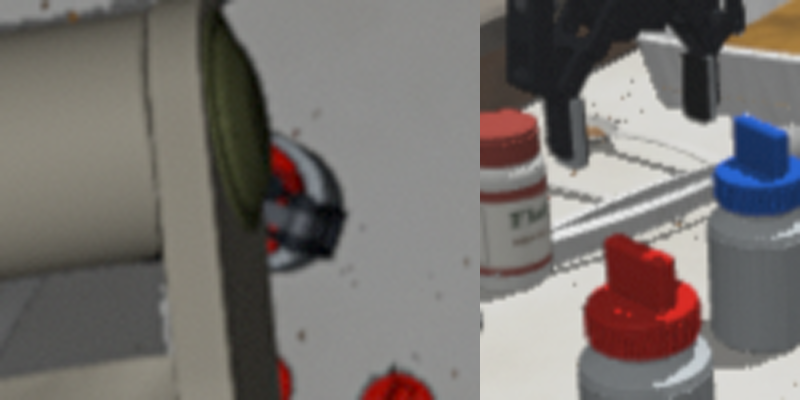

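Tool is above the red lid, bar aligned between the open fingers (side crop: fingers at (565,165),(700,122), bar at (640,245)). Descending.

step_arm:
  increments:
    - [[0,-0.25,2],[0,0,0],100]
    - [[0,-0.25,4],[0,0,0],100]
    - [[0,-0.25,5.5],[0,0,0],100]
    - [[0,-0.25,6.5],[0,0,0],100]
    - [[0,-0.25,7.5],[0,0,0],100]
    - [[0,-0.25,7.5],[0,0,0],100]

```text
time_s: 2.95
eef_pos: [544.4, 221.9, 125.9]
ee_rot: [0.0, 0.988, -0.155, -0.0]
force: [0.3, -0.0, -0.1]
grip_width: 1.001
grip_force: 0.0
```

step_arm:
  increments:
    - [[0,0,0],[0,0,0],40]
    - [[0,0,0],[0,0,0],20]
    - [[0,0,0],[0,0,0],5]
    - [[0,0,0],[0,0,0],0]
    - [[0,0,0],[0,0,0],0]
    - [[0,0,0],[0,0,0],0]
  squeeze: 60

```text
time_s: 3.7
eef_pos: [544.7, 221.9, 126.7]
ee_rot: [-0.0, 0.988, -0.155, 0.0]
force: [0.1, 0.2, 2.6]
grip_width: 0.151
grip_force: 58.9
```

```bash
python3 - <<'E'
from h import *
s=cap('side','s2');st=ctrl.sense();print(st)
cv2.imwrite('pics/c2.png',cv2.resize(s['img'][160:300,210:330],(480,560),interpolation=cv2.INTER_CUBIC)[:,:,::-1])
E
```

```text
{'time_s': 3.75, 'joints': array([1.87881234e-01, 5.45237202e-01, 1.43669578e+00, 1.93886451e-05,
       1.15903080e+00, 2.06899504e+00]), 'dq': array([ 5.68918774e-04, -6.49118026e-04, -8.81472029e-04, -4.64010118e-04,
        3.99069219e-05, -2.53284775e-03]), 'tau': array([ 8.81679193e-02, -4.77094102e+01, -2.29156065e+01,  3.42495844e-02,
       -5.00098884e-02, -4.53356668e-03]), 'eef_pos': array([544.70253227, 221.94870981, 126.64993866]), 'ee_rot': array([-1.14129194e-04,  9.87986364e-01, -1.54540756e-01,  2.93129011e-04]), 'force': array([ 0.23132335, -0.60131953,  2.98479417]), 'wrist_torque': array([-0.02394521,  0.04825078, -0.00919427]), 'grip_force': 58.91375005245209, 'grip_width': 0.15498663491517628}
```

View pics/c2.png

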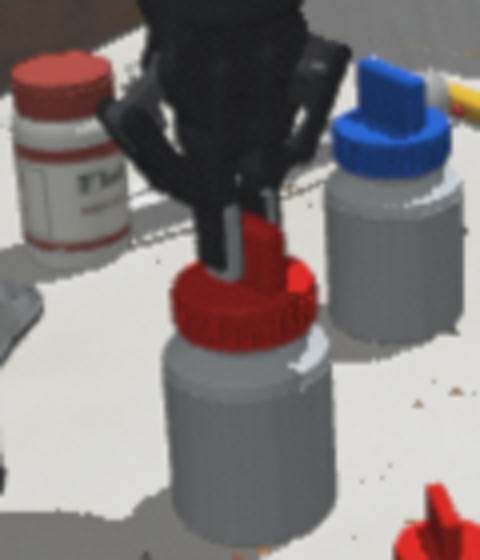

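The pads hold the red bar close to the cap top. Unscrewing: anticlockwise from above is negative about tool z.

step_arm:
  increments:
    - [[0,0,0],[0,0,-6],0]
    - [[0,0,0],[0,0,-12],0]
    - [[0,0,0],[0,0,-18],0]
    - [[0,0,0],[0,0,-24],0]
    - [[0,0,0],[0,0,-30],0]
    - [[0,0,0],[0,0,-36],0]
    - [[0,0,0],[0,0,-42],0]
    - [[0,0,0],[0,0,-48],0]
  squeeze: 80

```text
time_s: 4.75
eef_pos: [544.7, 222.1, 126.7]
ee_rot: [-0.0, 0.965, 0.262, 0.0]
force: [1.8, 1.1, 3.9]
grip_width: 0.15
grip_force: 79.0
```

step_arm:
  increments:
    - [[0,0,0],[0,0,-6],0]
    - [[0,0,0],[0,0,-12],0]
    - [[0,0,0],[0,0,-18],0]
    - [[0,0,0],[0,0,-24],0]
    - [[0,0,0],[0,0,-30],0]
    - [[0,0,0],[0,0,-34],0]
    - [[0,0,0],[0,0,-34],0]

```text
time_s: 5.62
eef_pos: [544.6, 222.4, 126.7]
ee_rot: [-0.0, 0.847, 0.531, 0.0]
force: [-0.5, 3.3, 5.4]
grip_width: 0.149
grip_force: 79.2
```

```bash
python3 - <<'E'
from h import *
s=cap('side','s3');st=ctrl.sense();print({k:np.round(v,3) for k,v in st.items()})
cv2.imwrite('pics/c3.png',cv2.resize(s['img'][160:300,210:330],(480,560),interpolation=cv2.INTER_CUBIC)[:,:,::-1])
E
```

```text
{'time_s': np.float64(5.675), 'joints': array([1.880e-01, 5.450e-01, 1.437e+00, 1.000e-03, 1.159e+00, 6.390e-01]), 'dq': array([ 0.003, -0.   , -0.002, -0.001,  0.   ,  0.006]), 'tau': array([-2.6110e+00, -4.6761e+01, -2.2369e+01, -9.4300e-01, -9.8000e-02,
       -8.0000e-03]), 'eef_pos': array([544.574, 222.446, 126.696]), 'ee_rot': array([-0.   ,  0.847,  0.531,  0.   ]), 'force': array([-1.139,  4.134,  5.013]), 'wrist_torque': array([0.689, 0.234, 0.126]), 'grip_force': np.float64(79.245), 'grip_width': np.float64(0.149)}
```

View pics/c3.png

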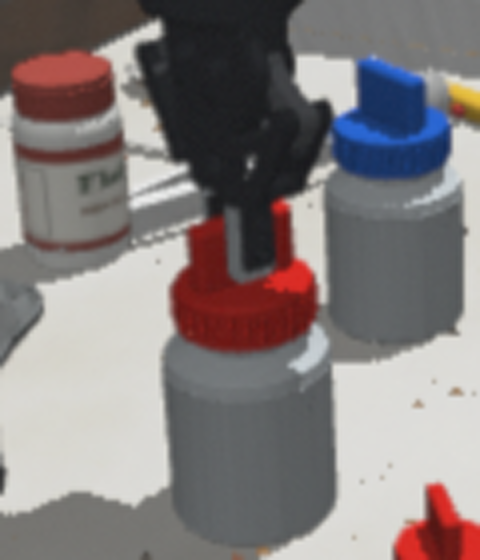

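The lid turned with the gripper, about 82°. Now a careful lift.

step_arm:
  increments:
    - [[0,0,-0.2],[0,0,0],0]
    - [[0,0,-0.4],[0,0,0],0]
    - [[0,0,-0.6],[0,0,0],0]
    - [[0,0,-0.6],[0,0,0],0]

```text
time_s: 6.18
eef_pos: [544.3, 222.3, 131.6]
ee_rot: [-0.001, 0.847, 0.531, -0.0]
force: [1.3, 4.8, -2.1]
grip_width: 0.146
grip_force: 78.1
```

step_arm:
  increments:
    - [[0,0,-1],[0,0,0],0]
    - [[0,0,-2],[0,0,0],0]
    - [[0,0,-3],[0,0,0],0]
    - [[0,0,-4.5],[0,0,0],0]
    - [[0,0,-6],[0,0,0],0]
    - [[0,0,-8],[0,0,0],0]
    - [[0,0,-9],[0,0,0],0]
    - [[0,0,-9],[0,0,0],0]

```text
time_s: 7.18
eef_pos: [544.7, 221.9, 223.0]
ee_rot: [0.0, 0.847, 0.532, 0.001]
force: [0.4, -0.2, -2.1]
grip_width: 0.146
grip_force: 78.7
```

```bash
python3 - <<'E'
from h import *
from scipy.spatial.transform import Rotation as R
s=cap('side','s4');st=ctrl.sense();w=st['ee_rot'];M=R.from_quat([w[1],w[2],w[3],w[0]]).as_matrix()
print(st['eef_pos'],st['force'],st['grip_force'],M.T@(np.array([489.7,-245.6,st['eef_pos'][2]])-st['eef_pos']),M[:,0])
cv2.imwrite('pics/c4.png',cv2.resize(s['img'][100:300,200:400],(500,500),interpolation=cv2.INTER_CUBIC)[:,:,::-1])
E
```

```text
[544.42075041 221.87245368 222.14693162] [-0.13098219  0.2911399  -0.57493421] 78.66772770881653 [-4.44731050e+02  1.54075134e+02  4.02953196e-02] [ 4.34993586e-01  9.00433537e-01 -1.63671538e-04]
```

View pics/c4.png

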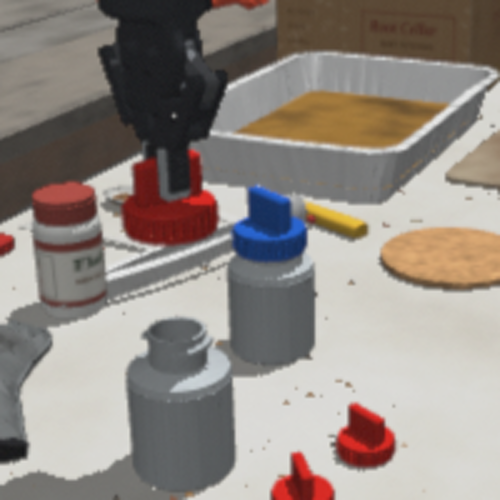

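The lid is off and level in the gripper, and the canister is open. Carrying it to the trivet.

step_arm:
  increments:
    - [[-2.8,1.0,0],[0,0,0],0]
    - [[-8.3,2.9,0],[0,0,0],0]
    - [[-13.8,4.8,0],[0,0,0],0]
    - [[-19.2,6.7,0],[0,0,0],0]
    - [[-24.7,8.5,0],[0,0,0],0]
    - [[-30.2,10.4,0],[0,0,0],0]
    - [[-35.5,12.3,0],[0,0,0],0]
    - [[-39.5,13.7,0],[0,0,0],0]

```text
time_s: 8.22
eef_pos: [495.3, -195.4, 221.5]
ee_rot: [-0.001, 0.847, 0.531, -0.0]
force: [0.2, 0.1, -0.8]
grip_width: 0.151
grip_force: 78.7
```

step_arm:
  increments:
    - [[-2.8,1.0,0],[0,0,0],0]
    - [[-4.5,1.5,0],[0,0,0],0]
    - [[-5.0,1.7,0],[0,0,0],0]
    - [[-5.0,1.7,3],[0,0,0],0]
    - [[-5.0,1.7,6],[0,0,0],0]
    - [[-5.0,1.7,9],[0,0,0],0]
    - [[-5.0,1.7,11],[0,0,0],0]
    - [[-5.0,1.7,11],[0,0,0],0]

```text
time_s: 9.22
eef_pos: [489.3, -244.4, 111.2]
ee_rot: [-0.001, 0.847, 0.532, -0.0]
force: [0.4, -0.4, -1.3]
grip_width: 0.152
grip_force: 78.8
```

step_arm:
  increments:
    - [[0,0,2],[0,0,0],0]
    - [[0,0,4],[0,0,0],0]
    - [[0,0,5.2],[0,0,0],0]
    - [[0,0,6],[0,0,0],0]
    - [[0,0,6],[0,0,0],0]

```text
time_s: 9.85
eef_pos: [489.7, -245.7, 52.4]
ee_rot: [-0.0, 0.847, 0.532, -0.0]
force: [0.1, -0.3, -0.8]
grip_width: 0.15
grip_force: 78.8
```

step_arm:
  increments:
    - [[0,0,0.2],[0,0,0],0]
    - [[0,0,0.4],[0,0,0],0]
    - [[0,0,0.6],[0,0,0],0]
    - [[0,0,0.8],[0,0,0],0]
    - [[0,0,0.8],[0,0,0],0]

```text
time_s: 10.48
eef_pos: [489.6, -245.7, 44.2]
ee_rot: [-0.0, 0.847, 0.532, -0.0]
force: [-0.3, -0.9, -1.4]
grip_width: 0.145
grip_force: 78.8
```

step_arm:
  increments:
    - [[0,0,0.1],[0,0,0],0]
    - [[0,0,0.2],[0,0,0],0]
    - [[0,0,0.3],[0,0,0],0]
    - [[0,0,0.3],[0,0,0],0]

```text
time_s: 10.98
eef_pos: [489.6, -245.7, 41.3]
ee_rot: [-0.0, 0.847, 0.532, -0.0]
force: [-0.2, -0.0, -0.4]
grip_width: 0.146
grip_force: 78.8
```

step_arm:
  increments:
    - [[0,0,0.1],[0,0,0],0]
    - [[0,0,0.2],[0,0,0],0]
    - [[0,0,0.2],[0,0,0],0]

```text
time_s: 11.35
eef_pos: [489.6, -245.7, 39.3]
ee_rot: [-0.0, 0.847, 0.532, -0.0]
force: [1.3, 0.2, -0.7]
grip_width: 0.149
grip_force: 78.8
```

step_arm:
  increments:
    - [[0,0,0.1],[0,0,0],0]
    - [[0,0,0.1],[0,0,0],0]

```text
time_s: 11.6
eef_pos: [489.6, -245.8, 38.3]
ee_rot: [-0.0, 0.847, 0.532, -0.0]
force: [0.6, 0.1, -1.8]
grip_width: 0.146
grip_force: 78.8
```

step_arm:
  increments:
    - [[0,0,0.1],[0,0,0],0]
    - [[0,0,0.1],[0,0,0],0]

```text
time_s: 11.85
eef_pos: [489.6, -245.7, 37.3]
ee_rot: [-0.0, 0.847, 0.532, -0.0]
force: [0.1, 0.4, -0.9]
grip_width: 0.148
grip_force: 78.8
```

step_arm:
  increments:
    - [[0,0,0.1],[0,0,0],0]
    - [[0,0,0.1],[0,0,0],0]

```text
time_s: 12.1
eef_pos: [489.7, -245.8, 36.7]
ee_rot: [0.0, 0.847, 0.532, 0.0]
force: [-1.8, 0.8, 3.9]
grip_width: 0.148
grip_force: 79.6
```

step_arm:
  increments:
    - [[0,0,0.1],[0,0,0],0]
    - [[0,0,0.1],[0,0,0],0]

```text
time_s: 12.35
eef_pos: [489.8, -245.8, 36.7]
ee_rot: [0.0, 0.847, 0.532, 0.0]
force: [-5.2, 2.6, 15.6]
grip_width: 0.148
grip_force: 81.3
```

Contact felt. Relieve the push, release and rise.

step_arm:
  increments:
    - [[0,0,-0.1],[0,0,0],0]
    - [[0,0,-0.1],[0,0,0],25]
    - [[0,0,-0.1],[0,0,0],45]
    - [[0,0,-0.1],[0,0,0],60]
    - [[0,0,-0.1],[0,0,0],60]
    - [[0,0,-0.1],[0,0,0],60]

```text
time_s: 13.1
eef_pos: [489.6, -245.8, 36.3]
ee_rot: [-0.0, 0.847, 0.532, -0.0]
force: [-0.8, -0.6, 0.4]
grip_width: 0.604
grip_force: 0.0
```

step_arm:
  increments:
    - [[0,0,-1],[0,0,0],60]
    - [[0,0,-3],[0,0,0],60]
    - [[0,0,-6],[0,0,0],60]
    - [[0,0,-10],[0,0,0],60]
    - [[0,0,-14],[0,0,0],60]
    - [[0,0,-16],[0,0,0],60]
    - [[0,0,-16],[0,0,0],60]
    - [[0,0,-16],[0,0,0],60]

```text
time_s: 14.1
eef_pos: [489.3, -245.5, 195.5]
ee_rot: [-0.001, 0.847, 0.532, -0.0]
force: [0.6, -0.6, -1.0]
grip_width: 0.595
grip_force: 0.0
```

```bash
python3 - <<'E'
from h import *
s=cap('side','s5');st=ctrl.sense();print(st['eef_pos'],st['force'],st['grip_width'],st['time_s'])
cv2.imwrite('pics/c5.png',cv2.resize(s['img'][100:300,220:460],(720,600),interpolation=cv2.INTER_CUBIC)[:,:,::-1])
E
```

```text
[ 489.26848966 -245.4539296   195.27742293] [-0.19683975  0.63595397 -0.02389546] 0.5961591212019881 14.15
```

View pics/c5.png

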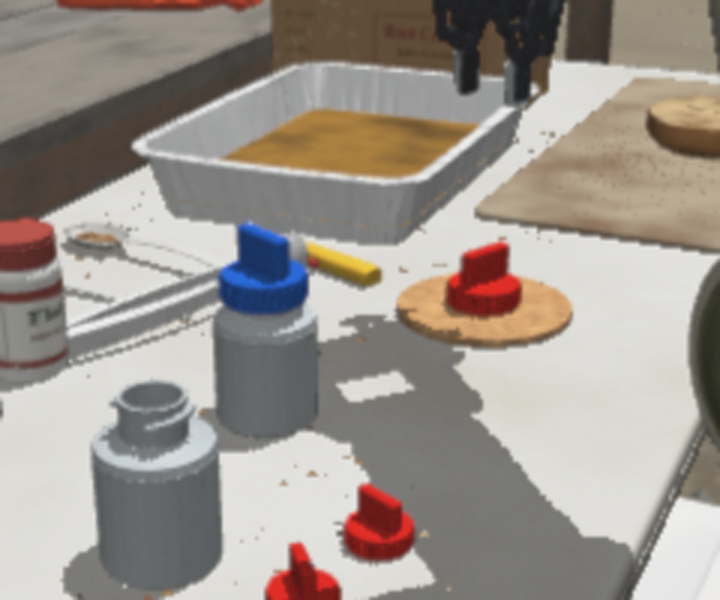

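The lid stands upright at the centre of the trivet (crop (485,285)). The blue lid is still on its canister, and the gripper is clear.

```bash
python3 -c "
from rig import ctrl
print(ctrl.finish_job())"
```

```text
the job is handed in; nothing more can be done
None
```

The red lid is unscrewed (about 82° anticlockwise), lifted off and set down upright at the middle of the cork trivet; the blue lid was not touched, and the job was handed in at about 14 s.

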